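Hang up the washed hand tools and start the drying fan

ROBOT

A 6-joint arm with a two-finger parallel gripper is mounted at the origin on the work surface. World frame = base frame: x ahead of the robot, y to its left, z up, the work surface at z = 0. Lengths are in m, angles in degrees, forces in N, time in s.
With the tool pointing down it reaches from about 0.3 to 0.75 m from the base axis. Payload 8.5 kg.
Tool frame: the origin (TCP) lies at the very end of the fingers, on their centre line; the grasp point (between the pads) lies 19 mm behind it; x points along the fingers, y is the direction in which the jaws open and shut, and the axes are right-handed (so a half turn about x gives the same grasp; the last joint's range is limited). The gripper opens to 85 mm and grips with 20 to 120 N. Pads are 22 mm wide; open, the fingers measure 114 mm over their backs; the gripper's body (76 mm by 85 mm) begins 54 mm behind the grasp point. The pads swing forward as they close: fully open they stand 13 mm farther back than shut.
Start: joints at [-87.966, 21.807, 74.336, -0, 83.858, -12.336], TCP at [0.136, -0.533, 0.231] pointing down, gripper open.
Joint ranges: [-178.18, 178.18], [-50.72, 133.34], [12.68, 142.11], [-81.47, 261.47], [9.98, 163.14], [-165.26, 165.26]. Speed limits (degrees/s): [136.94, 136.94, 180, 180, 180, 180].

INTERFACE

Orientations are given as a 3x3 rotation matrix whose columns are the frame's x, y, z axes.
In Python, from bench import read_state, eyes, manip gives the robot as it stands.
- The arm moves only by the shell command python3 -m creep 'ROWS' [FORCE]. ROWS is JSON, a list of rows, each a list of 7 numbers: the shift along the tool's x, y, z in m, then the turn, a rotation vector about the tool's x, y, z in rad, then the gripper's target within -1 to 1 (shut at 1, half-way at 0, fully open at -1). A call has 1 to 20 rows; each row shifts and turns the commanded pose from where the row before left it, along the tool's axes as they then stand; what a row does not reach is not made up. A row lasts 1/10 s, in which the tool goes at most 50 mm and 8.59 degrees, less where a joint would pass 70% of its speed; a pose out of reach is approached as far as the arm can. A call is refused whole if a number of a shift passes 0.05 or a number of a turn 0.15, either way. A call with a gripper value outside its range is refused whole. The fingers move at their own pace and stop on an object; FORCE is the grip in N (left out, the last holds). Time passes only in rows, so rows that do not move let the fingers close. It gives the time, the measured TCP pose, the force and the opening at its end, in the units of the state.
- read_state(): the state, without advancing time (a new reading comes with each control period).
- eyes.grab_frame(name): name is "scene" or "top" or "wrist"; returns (picture, depth): 384x512x3 uint8, red, green, blue; 384x512 float32, m along the optical axis (not along the pixel's ray), 0 where there is no reading.
- eyes.camera_model(name): a dict with "fx", "fy", "cx", "cy" (pixels), "pose" (4x4, takes a point from camera to world coordinates). Camera axes: x right, y down, z forward; pixel columns grow to the right and rows downward; lengths in m; the calibration is good to about 2 mm. A picture is of the moment at which its call begins: read the wrist's pose just before it. camera_model takes no time and is no camera call; for the wrist camera it gives the pose at the moment of the call.
- manip.finish_job(): hands the job in, once; it reports no verdict.
The state is a dict: "clock": time; "joint_pos": joint angles; "joint_velocities": joint speeds; "effort": joint torques, N m; "tcp_pos": TCP position; "ee_rot": TCP orientation; "contact_force": force on the tool from outside, world axes, zero at the start; "moment": the same for the moment, N m; "finger_gap": opening from 0.0 (shut) to 1.0 (fully open).
Only numpy, scipy, OpenCV 4.12 (cv2) and the standard library are available. Lean on these libraries where they do the work, as an engineer would, in place of code of your own. Each camera call takes 0.05 s, during which the arm holds its last target. There are 200 camera calls.

TASK

Hang the yellow trowel by its loop on the yellow slanted peg of the drying rack and the green-handled hand fork on the green peg, each slid down its peg so that it hangs straight down by itself. Then flip the fan's toggle switch over to on, towards the green dot. Leave the pots, the bottle and the tin standing where they are.

Things in the scene. Friction and masses are not known exactly. Their poses are not given: they have to be found in the camera images.
- trowel: Yellow hand trowel with yellow grip and blade.  Lies flat; 238 x 62 x 22 mm, 130 g. Origin: on its underside, middle of the grip; x runs along it towards the hanging loop, z up. Grip: flat-sided bar 24 mm wide (y), 21 mm high, x = -42 to +62 mm; centre of mass within 15 mm of the origin. The blade, 62 mm wide, ends at x = -131 mm.
- trowel_loop (a point): Centre of the hole of the trowel's loop. Round loop of 7 mm steel rod lying flat at the grip's end, 33 mm inside and 47 mm outside diameter, hole axis along the tool's z; its centre is at x = +85 mm, 10.5 mm above the underside.
- fork: Hand fork with green grip and three straight steel prongs.  Lies flat; 238 x 62 x 22 mm, 130 g. Origin: on its underside, middle of the grip; x runs along it towards the hanging loop, z up. Grip: flat-sided bar 24 mm wide (y), 21 mm high, x = -42 to +62 mm; centre of mass within 15 mm of the origin. The prongs, 52 mm wide, end at x = -132 mm.
- fork_loop (a point): Centre of the hole of the fork's loop. Round loop of 7 mm steel rod lying flat at the grip's end, 33 mm inside and 47 mm outside diameter, hole axis along the tool's z; its centre is at x = +85 mm, 10.5 mm above the underside.
- rack: Fixed pale wooden drying rack, 348 mm wide (y), 320 mm high: two uprights on 150 mm long feet (40 mm to the front) and two rails: the upper, 250 to 310 mm high, holds the two pegs 140 mm apart, in either order; hung tools lean on the lower, 133 to 157 mm high, 4 mm farther back. Origin: on the bench below the upper rail's front face, mid-width; front to -x, z up.
- peg_yellow: The yellow peg. Round, 10 mm diameter, 78 mm long, round end, fixed to the rack's upper rail. Origin: where its axis leaves the rail's front face, 265 mm above the bench. Axes as the rack's. It points to the front (-x) and up, 50 degrees above level. A hung tool slides down to the rail by itself and hangs plumb with its loop centre within about 8 mm of this origin.
- peg_yellow_tip (a point): Centre of the free end of the yellow peg's axis (78 mm from its origin).
- peg_green: The green peg. Round, 10 mm diameter, 78 mm long, round end, fixed to the rack's upper rail. Origin: where its axis leaves the rail's front face, 265 mm above the bench. Axes as the rack's. It points to the front (-x) and up, 50 degrees above level. A hung tool slides down to the rail by itself and hangs plumb with its loop centre within about 8 mm of this origin.
- peg_green_tip (a point): Centre of the free end of the green peg's axis (78 mm from its origin).
- switch_box: Fixed grey fan switch box, 100 x 80 x 58 mm (x, y, z), origin at the centre of its underside. A toggle bat stands out of the middle of its top; a red dot marks the off side (-x), a green dot the on side (+x).
- toggle (a joint): Angle of the toggle bat, pivoting on the centre of the box's top about the box's y: 0 = off, leaning 0.4 rad to the box's -x (red dot); 0.8 = on, leaning 0.4 rad to +x (green dot). It snaps over its centre (0.4) to either end and stays there; 2 to 3 N sideways at the tip moves it.
- toggle_tip (a point): Centre of the 13 mm red ball at the end of the bat, 42 mm from the pivot; the bat below is an 8 mm rod. When off it is about 39 mm above the box's top and 16 mm to the box's -x of its middle.
- peat_pot1: Round brown peat pot, 58 mm high, 58 mm rim, 42 mm foot, about 60 g, open top. Origin: centre of its underside. Stands to the trowel's +y side. Bystander: leave it standing where it is.
- peat_pot2: Round brown peat pot, 58 mm high, 58 mm rim, 42 mm foot, about 60 g, open top. Origin: centre of its underside. Stands to the fork's +y side. Bystander: leave it standing where it is.
- peat_pot3: Round brown peat pot, 58 mm high, 58 mm rim, 42 mm foot, about 60 g, open top. Origin: centre of its underside. Stands near the switch box. Bystander: leave it standing where it is.
- spray_bottle: Orange spray bottle with green and white head, 192 mm high, 72 mm diameter, the head 65 mm long, 0.35 kg; stands in front of the rack's -y end. Origin: centre of its underside. Bystander: leave it standing where it is.
- lime_pot: Square lime-green pot, 78 x 78 x 75 mm, open, 0.12 kg, near the rack's +y end. Origin: centre of its underside. Bystander: leave it standing where it is.
- seed_tin: Round tin, 60 mm diameter, 85 mm high, behind the switch box. Origin: centre of its underside. Bystander: leave it standing where it is.
Things that resemble listed ones, but are neither listed nor needed, are in the scene too. Several things have the shape of the trowel; the one meant has the colours described above. Of the things that look like the fork, take the one that is nearest to the robot's base at the start.

How it is judged:
By the outcome, as a careful person would: the job done as asked, in the order asked, and still so for the second after the job is handed in, with the robot touching nothing.
It also fails if it takes over 72 s, if anything falls off the work surface, if the arm or the gripper's body presses on something with over 40 N, if the wrist force passes 120 N, or if a joint passes its speed limit or range.

## Working session

There is one attempt and no reset: what is moved stays moved. The work goes in short steps, Python scripts to look and compute and a shell command to move; the robot and the scene stay as the last step left them, time stands still between calls to the robot, and variables do not carry over. Pictures are saved under pics/ and viewed, about 8 in all and at most 12, crops included, and the job is handed in when it is done.

```bash
ls; mkdir -p pics
cat > h.py <<'E'
import numpy as np, cv2
from bench import read_state, eyes, manip
def grab(n, tag):
    m=eyes.camera_model(n); p,d=eyes.grab_frame(n)
    np.savez(f'pics/{tag}.npz',p=p,d=d,T=m['pose'],k=[m['fx'],m['fy'],m['cx'],m['cy']])
    return p,d
def ld(tag):
    z=np.load(f'pics/{tag}.npz'); return z['p'],z['d'],z['T'],z['k']
def px(tag,u,v,z=None,r=1):
    p,d,T,k=ld(tag); u_,v_=int(round(u)),int(round(v))
    ray=np.array([(u-k[2])/k[0],(v-k[3])/k[1],1.])
    if z is None:
        w=d[v_-r:v_+r+1,u_-r:u_+r+1]; w=w[w>0]
        return (T@np.append(ray*np.median(w),1))[:3]
    R=T[:3,:3]@ray; return T[:3,3]+R*(z-T[2,3])/R[2]
def proj(tag,P):
    p,d,T,k=ld(tag); c=np.linalg.inv(T)@np.append(P,1); return k[0]*c[0]/c[2]+k[2],k[1]*c[1]/c[2]+k[3]
def save(tag,fn,crop=None,s=1):
    p=ld(tag)[0][:,:,::-1]
    if crop: u0,u1,v0,v1=crop; p=p[v0:v1,u0:u1]
    cv2.imwrite(f'pics/{fn}.png',cv2.resize(p,None,fx=s,fy=s,interpolation=cv2.INTER_CUBIC))
E
python3 - <<'E'
from h import *
for n in('scene','top'):
    grab(n,n+'0'); save(n+'0',n+'0',s=1.5); print(n,eyes.camera_model(n))
print(read_state())
E
```

```text
pics
scene {'fx': 357.11090919878365, 'fy': 357.11090919878365, 'cx': 253.59710948578933, 'cy': 189.67305606939956, 'pose': array([[-0.72707338,  0.3893861 , -0.56545801,  1.2237981 ],
       [ 0.68652233,  0.42094056, -0.59287109,  0.67485806],
       [ 0.00716845, -0.81926034, -0.57337693,  0.93572034],
       [ 0.        ,  0.        ,  0.        ,  1.        ]])}
top {'fx': 374.37106825221156, 'fy': 374.37106825221156, 'cx': 254.89641780718242, 'cy': 189.49259913990295, 'pose': array([[-0.00939343, -0.99385389,  0.11030056,  0.34306644],
       [-0.9998886 ,  0.0080559 , -0.01256561, -0.09017209],
       [ 0.01159981, -0.11040631, -0.99381884,  1.31083355],
       [ 0.        ,  0.        ,  0.        ,  1.        ]])}
{'clock': 0.1, 'joint_pos': array([-8.79668542e+01,  2.18385493e+01,  7.43809559e+01, -1.98786937e-04,
        8.38566200e+01, -1.23349146e+01]), 'joint_velocities': array([-0.00149042,  0.00742329, -0.22694994,  0.05305691,  0.0056555 ,
        0.05711664]), 'effort': array([ 3.87894965e-03, -4.49222732e+01, -2.31656027e+01, -1.81205737e-04,
        3.67174987e-03,  4.17667223e-06]), 'tcp_pos': array([ 0.13647775, -0.5325248 ,  0.230757  ]), 'ee_rot': array([[-5.05841920e-05,  2.48150240e-01, -9.68721557e-01],
       [ 1.32767521e-03, -9.68720688e-01, -2.48150087e-01],
       [-9.99999117e-01, -1.29870007e-03, -2.80460969e-04]]), 'contact_force': array([0.6480528 , 0.48734658, 0.13499766]), 'moment': array([-0.0429211 ,  0.01985964,  0.00072504]), 'finger_gap': 1.001780571470547}
```

View pics/scene0.png

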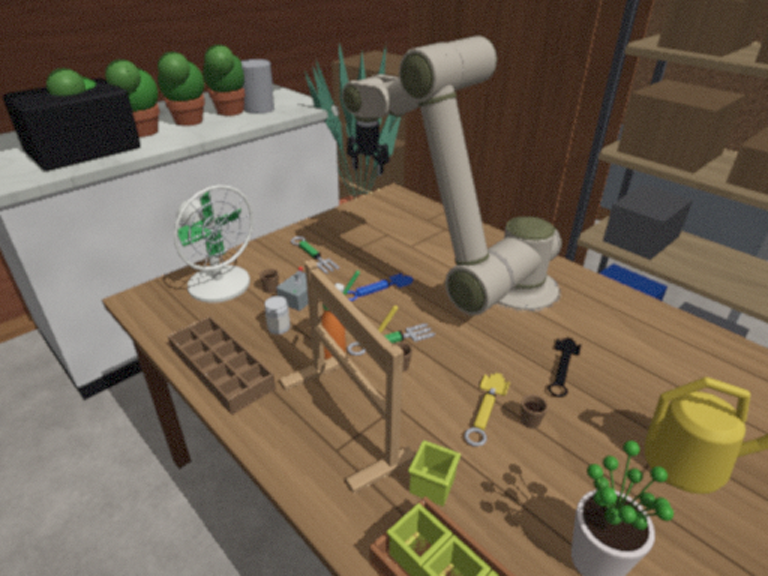

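View pics/top0.png

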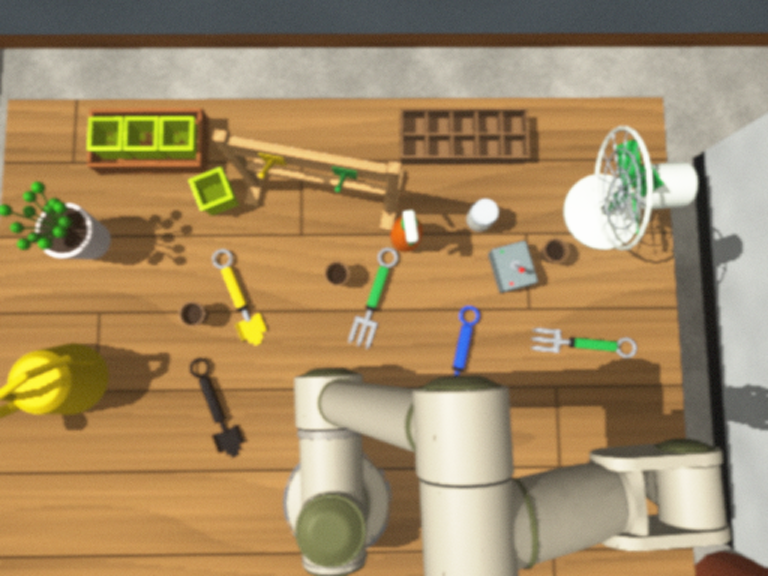

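The top picture shows the yellow trowel (loop 222,258; grip 233,285), the nearer fork (loop 387,257; grip 377,288), the rack with the yellow peg (270,160) and green peg (345,178), and the switch box (513,267), all in 1.5x pixels. The other fork, at (590,345), is farther from the base.

Run:
```python
from h import *
save('top0','top0c',(120,370,80,250),3.2)
```

```text
(no output)
```

View pics/top0c.png

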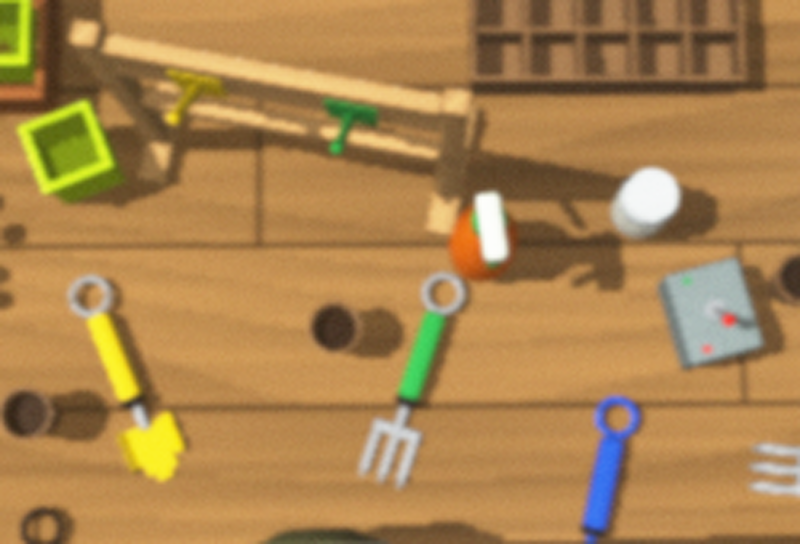

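Run:
```python
from h import *
np.set_printoptions(precision=4,suppress=True)
def q(n,x,y,z=None):
    u,v=(x+.5)/3.2+120-.5,(y+.5)/3.2+80-.5
    print(n,px('top0',u,v),'fixed z',px('top0',u,v,z) if z is not None else '')
q('tloop',91,296,.0105);q('tgripnear',99,318,.021);q('tgripend',130,400,.021);q('tneck',138,412)
q('floop',444,294,.0105);q('fgripnear',434,315,.021);q('fgripend',410,400,.021)
q('pY tip',174,117,.325);q('pY root',198,85,.265);q('pG tip',337,147,.325);q('pG root',350,110,.265)
q('railtop fl',107,52,.31);q('railtop fr',440,110,.31)
q('box a',660,282,.058);q('box b',738,258,.058);q('box c',763,345,.058);q('box d',685,366,.058);q('ball',730,320,.097)
q('red',707,348,.058);q('green',686,280,.058)
q('pot1',28,413,.058);q('pot2',336,327,.058);q('bottle',490,215);q('tin',652,188,.085);q('lime',67,148,.075);q('pot3',795,275,.058)
```

```text
tloop [ 0.5533  0.27   -0.0011] fixed z [0.5515 0.2668 0.0105]
tgripnear [0.5257 0.2548 0.0207] fixed z [0.5256 0.2547 0.021 ]
tgripend [0.4365 0.22   0.0192] fixed z [0.4364 0.2196 0.021 ]
tneck [0.4242 0.2139 0.0077] fixed z 
floop [ 0.5524 -0.1198  0.0006] fixed z [ 0.5508 -0.1195  0.0105]
fgripnear [ 0.5266 -0.1082  0.0174] fixed z [ 0.5261 -0.1082  0.021 ]
fgripend [ 0.4338 -0.0814  0.0213] fixed z [ 0.4338 -0.0814  0.021 ]
pY tip [0.6527 0.1135 0.3271] fixed z [0.6534 0.114  0.325 ]
pY root [0.6975 0.103  0.2775] fixed z [0.7018 0.1053 0.265 ]
pG tip [ 0.6259 -0.0237  0.3276] fixed z [ 0.6266 -0.0235  0.325 ]
pG root [ 0.6736 -0.0319  0.2783] fixed z [ 0.6779 -0.0311  0.265 ]
railtop fl [0.7165 0.1758 0.309 ] fixed z [0.7161 0.1755 0.31  ]
railtop fr [ 0.6631 -0.111   0.3098] fixed z [ 0.663 -0.111  0.31 ]
box a [ 0.56   -0.3549  0.0243] fixed z [ 0.5544 -0.3479  0.058 ]
box b [ 0.5906 -0.4478 -0.0003] fixed z [ 0.5796 -0.4319  0.058 ]
box c [ 0.4928 -0.4719 -0.0003] fixed z [ 0.4862 -0.4549  0.058 ]
box d [ 0.4679 -0.3793  0.0236] fixed z [ 0.4646 -0.3716  0.058 ]
ball [ 0.5074 -0.4099  0.0998] fixed z [ 0.5078 -0.4106  0.097 ]
red [ 0.4834 -0.3954  0.0582] fixed z [ 0.4835 -0.3955  0.058 ]
green [ 0.5561 -0.3754  0.0592] fixed z [ 0.5563 -0.3757  0.058 ]
pot1 [0.4221 0.322  0.0411] fixed z [0.421  0.3165 0.058 ]
pot2 [ 0.5113 -0.0031  0.0401] fixed z [ 0.5089 -0.0043  0.058 ]
bottle [ 0.5976 -0.1601  0.192 ] fixed z 
tin [ 0.6492 -0.3367  0.0864] fixed z [ 0.6496 -0.337   0.085 ]
lime [0.7193 0.2986 0.0049] fixed z [0.6992 0.2778 0.075 ]
pot3 [ 0.5636 -0.4972  0.042 ] fixed z [ 0.5608 -0.4921  0.058 ]
```

```bash
cat >> h.py <<'E'
from scipy.linalg import logm,expm
from scipy.spatial.transform import Rotation as Ro
np.set_printoptions(precision=4,suppress=True)
def pose(heading,pitch,p,roll=0):
    "gripper with -z (towards the held tool's loop) at heading deg, pitched up by pitch deg"
    h,a=np.radians([heading,pitch]); f=np.array([np.cos(h),np.sin(h),0]); u=np.array([0,0,1.])
    z=-(np.cos(a)*f+np.sin(a)*u); x=np.sin(a)*f-np.cos(a)*u; y=np.cross(z,x)
    T=np.eye(4); T[:3,:3]=np.c_[x,y,z]; T[:3,3]=p; return T
def cur():
    s=read_state(); T=np.eye(4); T[:3,:3]=s['ee_rot']; T[:3,3]=s['tcp_pos']; return T
def plan(A,B,vmax=.045,wmax=.12,show=True):
    D=np.linalg.inv(A)@B; n=int(np.ceil(max(np.linalg.norm(D[:3,3])/vmax,np.linalg.norm(Ro.from_matrix(D[:3,:3]).as_rotvec())/wmax,1)))
    E=np.real(expm(np.real(logm(D))/n)); r=np.r_[E[:3,3],Ro.from_matrix(E[:3,:3]).as_rotvec()]
    print(n,'x',r.round(4).tolist()); M=np.linalg.matrix_power
    print('  mid',(A@M(E,n//2))[:3,3]); return B
E
python3 - <<'E'
from h import *
plan(cur(),pose(22,0,[.4727,.2349,.19]))
E
```

```text
19 x [0.0022, -0.033, -0.0293, -0.007, -0.0, 0.0001]
  mid [ 0.3085 -0.1746  0.2116]
```

```bash
python3 -m creep '[[0.0022,-0.033,-0.0293,-0.007,0,0,-1],[0.0022,-0.033,-0.0293,-0.007,0,0,-1],[0.0022,-0.033,-0.0293,-0.007,0,0,-1],[0.0022,-0.033,-0.0293,-0.007,0,0,-1],[0.0022,-0.033,-0.0293,-0.007,0,0,-1],[0.0022,-0.033,-0.0293,-0.007,0,0,-1],[0.0022,-0.033,-0.0293,-0.007,0,0,-1],[0.0022,-0.033,-0.0293,-0.007,0,0,-1],[0.0022,-0.033,-0.0293,-0.007,0,0,-1],[0.0022,-0.033,-0.0293,-0.007,0,0,-1],[0.0022,-0.033,-0.0293,-0.007,0,0,-1],[0.0022,-0.033,-0.0293,-0.007,0,0,-1],[0.0022,-0.033,-0.0293,-0.007,0,0,-1],[0.0022,-0.033,-0.0293,-0.007,0,0,-1],[0.0022,-0.033,-0.0293,-0.007,0,0,-1],[0.0022,-0.033,-0.0293,-0.007,0,0,-1],[0.0022,-0.033,-0.0293,-0.007,0,0,-1],[0.0022,-0.033,-0.0293,-0.007,0,0,-1],[0.0022,-0.033,-0.0293,-0.007,0,0,-1],[0,0,0,0,0,0,-1]]' 50
python3 - <<'E'
from h import *
print(read_state()['joint_pos'],cur())
grab('wrist','w1'); save('w1','w1',s=1.4); print(eyes.camera_model('wrist'))
E
```

```text
clock: 2.1
tcp_pos: [0.4728, 0.2386, 0.1885]
ee_rot: [[-0.001, 0.378, -0.926], [0.001, -0.926, -0.378], [-1.0, -0.001, 0.0]]
contact_force: [-0.6, -0.9, -0.9]
finger_gap: 0.997
[13.9382 21.8343 81.7837  0.0488 76.4077 81.6873] [[-0.0006  0.3785 -0.9256  0.4728]
 [ 0.0007 -0.9256 -0.3785  0.2386]
 [-1.     -0.0009  0.0003  0.1885]
 [ 0.      0.      0.      1.    ]]
{'fx': 304.4380217435703, 'fy': 304.4380217435703, 'cx': 252.0077883397149, 'cy': 189.56858776091073, 'pose': array([[ 0.3775, -0.8851, -0.2723,  0.5407],
       [-0.926 , -0.3608, -0.1111,  0.2643],
       [ 0.0001,  0.2941, -0.9558,  0.3314],
       [ 0.    ,  0.    ,  0.    ,  1.    ]])}
```

View pics/w1.png

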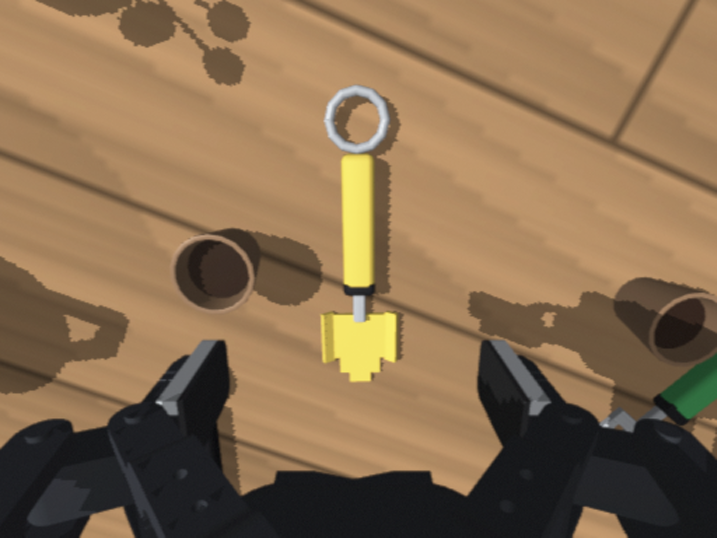

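The wrist view shows the trowel clearly: loop centre at (357,120), grip from (357,155) to (359,290), and the pot clear to its left at (215,272).

Run:
```python
from h import *
f=lambda x,y,z:px('w1',(x+.5)/1.4-.5,(y+.5)/1.4-.5,z)
L=f(357,120,.0105);A=f(357.5,155,.021);B=f(359.5,286,.021);print(L,A,B,np.linalg.norm(A-B),px('w1',256,160))
d=L-B;d[2]=0;h=np.degrees(np.arctan2(d[1],d[0]));d/=np.linalg.norm(d);O=L-.085*d;print(h,O)
C=cur()
T1=plan(C,pose(h,0,[O[0],O[1],.05])); plan(T1,pose(h,0,[O[0],O[1],.004]),vmax=.02)
```

```text
[0.5517 0.2676 0.0105] [0.5298 0.2583 0.021 ] [0.4397 0.2194 0.021 ] 0.09811626839788348 [0.4843 0.2386 0.0211]
23.264757513175855 [0.4736 0.234  0.0105]
4 x [0.0346, 0.0008, -0.0001, -0.0047, 0.0003, 0.0001]
  mid [0.4728 0.2353 0.1193]
3 x [0.0153, 0.0, 0.0, 0.0, 0.0, 0.0]
  mid [0.4736 0.234  0.0347]
```

```bash
python3 -m creep '[[0.0346,0.001,0,-0.0047,0,0,-0.2],[0.0346,0.001,0,-0.0047,0,0,-0.2],[0.0346,0.001,0,-0.0047,0,0,-0.2],[0.0346,0.0012,0,-0.0047,0,0,-0.2],[0.015,0,0,0,0,0,-0.2],[0.015,0,0,0,0,0,-0.2],[0.014,0,0,0,0,0,-0.2],[0,0,0,0,0,0,-0.2],[0,0,0,0,0,0,1],[0,0,0,0,0,0,1],[0,0,0,0,0,0,1],[0,0,0,0,0,0,1],[0,0,0,0,0,0,1],[0,0,0,0,0,0,1],[0,0,0,0,0,0,1],[0,0,0,0,0,0,1]]' 50
```

```text
clock: 3.75
tcp_pos: [0.4743, 0.2309, 0.0083]
ee_rot: [[0.002, 0.392, -0.92], [0.0, -0.92, -0.392], [-1.0, 0.001, -0.002]]
contact_force: [-0.7, -1.7, 6.5]
finger_gap: 0.266
```

```bash
python3 -m creep '[[-0.01,0,0,0,0,0,1],[-0.04,0,0,0,0,0,1],[-0.04,0,0,0,0,0,1],[-0.04,0,0,0,0,0,1],[-0.03,0,0,0,0,0,1],[0,0,0,0,0,0,1],[0,0,0,0,0,0,1]]' 60
cat >> h.py <<'E'
RX=lambda h:np.array([np.cos(np.radians(h)),np.sin(np.radians(h)),0])
def tcp_for(loopw,heading,pitch,lg):
    T=pose(heading,pitch,[0,0,0]); T[:3,3]=loopw-T[:3,:3]@lg; return T
E
python3 - <<'E'
from h import *
C=cur(); grab('wrist','w2'); save('w2','w2',(156,356,30,240),2.8); print(C, read_state()['finger_gap'],read_state()['contact_force'])
hy=-10.8; P=np.array([.6534,.114,.325]); ax=-.643*RX(hy)+[0,0,.766]
T=tcp_for(P+.04*ax,hy,40,np.array([-.0022,0,-.0855])); print(T[:3,3]); plan(C,T)
E
```

```text
clock: 4.45
tcp_pos: [0.4735, 0.2309, 0.1675]
ee_rot: [[0.001, 0.392, -0.92], [0.0, -0.92, -0.392], [-1.0, 0.0, -0.001]]
contact_force: [-0.4, -0.7, -2.7]
finger_gap: 0.258
[[ 0.0005  0.3919 -0.92    0.4735]
 [ 0.0002 -0.92   -0.3919  0.2309]
 [-1.      0.     -0.0005  0.1675]
 [ 0.      0.      0.      1.    ]] 0.26380708005037895 [-0.9346 -0.5693 -2.2548]
[0.5652 0.1308 0.299 ]
8 x [-0.0125, 0.0154, -0.0143, 0.0708, 0.0846, 0.0258]
  mid [0.5383 0.1888 0.226 ]
```

View pics/w2.png

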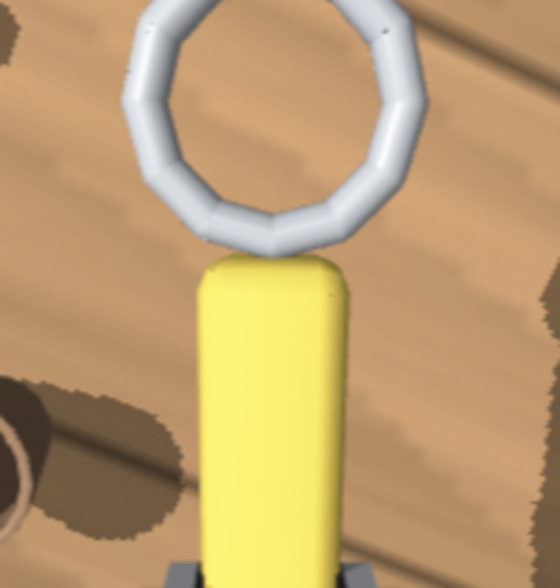

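Run:
```python
from h import *
C=cur();q=lambda P:(np.linalg.inv(C)@np.append(P,1))[:3]
g=lambda x,y:((x+.5)/2.8+156-.5,(y+.5)/2.8+30-.5)
for x,y in((146,100),(405,100),(275,237),(270,290),(270,520)): print(q(px('w2',*g(x,y))))
print('centre',q(px('w2',*g(275.5,104),C[2,3]+.002)))
# chain of poses
hy=-10.8; P=np.array([.6534,.114,.325]); ax=-.643*RX(hy)+[0,0,.766]
```

```text
[-0.0068 -0.0182 -0.0865]
[-0.0071  0.0206 -0.0865]
[-0.0069  0.0012 -0.0666]
[-0.014   0.0004 -0.0592]
[-0.0138  0.0004 -0.0218]
centre [-0.0021  0.0012 -0.0864]
```

```bash
python3 -m creep '[[-0.0125,0.0154,-0.0143,0.0708,0.0846,0.0258,1],[-0.0125,0.0154,-0.0143,0.0708,0.0846,0.0258,1],[-0.0125,0.0154,-0.0143,0.0708,0.0846,0.0258,1],[-0.0125,0.0154,-0.0143,0.0708,0.0846,0.0258,1],[-0.0125,0.0154,-0.0143,0.0708,0.0846,0.0258,1],[-0.0125,0.0154,-0.0143,0.0708,0.0846,0.0258,1],[-0.0125,0.0154,-0.0143,0.0708,0.0846,0.0258,1],[-0.0125,0.0154,-0.0143,0.0708,0.0846,0.0258,1],[0,0,0,0,0,0,1],[0,0,0,0,0,0,1]]' 60
python3 - <<'E'
from h import *
C=cur(); print(C,read_state()['joint_pos']); lg=np.array([-.0033,.001,-.086,1]); print('loop',(C@lg)[:3])
grab('wrist','w3'); save('w3','w3',(130,390,0,190),2.7)
E
```

```text
clock: 5.5
tcp_pos: [0.5652, 0.1309, 0.2967]
ee_rot: [[0.628, -0.186, -0.756], [-0.12, -0.983, 0.142], [-0.769, 0.002, -0.639]]
contact_force: [-0.1, -0.9, -1.6]
finger_gap: 0.263
[[ 0.6275 -0.1858 -0.7561  0.5652]
 [-0.12   -0.9826  0.1419  0.1309]
 [-0.7693  0.0017 -0.6389  0.2967]
 [ 0.      0.      0.      1.    ]] [  6.1688   9.8791  90.49   -16.1014  42.3122 115.1291]
loop [0.628  0.1181 0.3542]
```

View pics/w3.png

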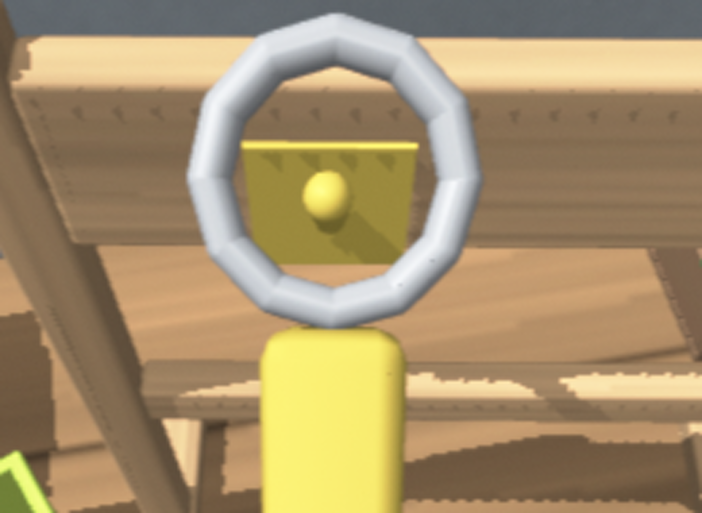

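The picture shows the peg tip at (327,195) inside the loop, whose centre is at about (335,172).

Run:
```python
from h import *
C=cur();q=lambda P:(np.linalg.inv(C)@np.append(P,1))[:3]
g=lambda x,y:((x+.5)/2.7+130-.5,(y+.5)/2.7-.5)
t=px('w3',*g(327,193)); print('tip',t,q(t))
for x,y in((210,172),(458,172),(335,43),(335,305)): print(q(px('w3',*g(x,y))))
```

```text
tip [0.6498 0.1149 0.3294] [ 0.0297  0.0002 -0.087 ]
[-0.006  -0.0178 -0.0874]
[-0.0059  0.0206 -0.0874]
[-0.0057  0.0015 -0.1053]
[-0.0059  0.0016 -0.0674]
```

```bash
python3 -m creep '[[0.018,-0.001,0,0,0,0,1],[0.018,0,0,0,0,0,1],[0.018,0,0,0,0,0,1],[0.018,0,0,0,0,0,1],[0,0,0,0,0,0,1],[0,0,0,0,0,0,1]]' 60
python3 - <<'E'
from h import *
C=cur(); lg=np.array([-.0025,.0014,-.0867]); L=C[:3,:3]@lg+C[:3,3]; print('loop',L,read_state()['joint_pos'],read_state()['contact_force'])
h=-10.8; ax=-.643*RX(h)+[0,0,.766]
root=np.array([.6534,.114,.325])-.078*ax; print('s',(L-root)@ax,'off',(L-root)-ax*((L-root)@ax))
plan(C,tcp_for(root+.03*ax,h,57,lg),wmax=.07)
E
```

```text
clock: 6.15
tcp_pos: [0.6112, 0.1233, 0.2424]
ee_rot: [[0.629, -0.187, -0.755], [-0.12, -0.982, 0.143], [-0.768, 0.001, -0.641]]
contact_force: [-0.9, -0.2, -1.1]
finger_gap: 0.262
loop [0.6748 0.1098 0.2998] [  4.628   16.9552  90.5473 -17.3425  34.9386 116.2564] [-0.9137 -0.1597 -1.1422]
s 0.044710772048041754 off [ 0.0004 -0.0002  0.0003]
5 x [0.0081, -0.0, 0.0001, 0.0002, 0.0599, -0.0]
  mid [0.6216 0.1214 0.2301]
```

```bash
python3 -m creep '[[0.0065,0,0,0,0.04,0,1],[0.0065,0,0,0,0.04,0,1],[0.0065,0,0,0,0.04,0,1],[0.0065,0,0,0,0.04,0,1],[0.0065,0,0,0,0.04,0,1],[0,0,0,0,0,0,1],[0,0,0,0,0,0,1]]' 60
python3 - <<'E'
from h import *
C=cur(); lg=np.array([-.0025,.0014,-.0867]); L=C[:3,:3]@lg+C[:3,3]; print('loop',L,read_state()['joint_pos'],read_state()['contact_force'])
h=-10.8; ax=-.643*RX(h)+[0,0,.766]
root=np.array([.6534,.114,.325])-.078*ax; print('s',(L-root)@ax,'off',(L-root)-ax*((L-root)@ax))
E
```

```text
clock: 6.85
tcp_pos: [0.6336, 0.1189, 0.2208]
ee_rot: [[0.768, -0.187, -0.613], [-0.147, -0.982, 0.116], [-0.624, 0.001, -0.782]]
contact_force: [-0.1, 0.4, -1.1]
finger_gap: 0.258
loop [0.6846 0.1078 0.2901] [  5.0756  20.0696  97.3972 -46.0047  17.3002 144.7034] [-0.1219  0.4053 -1.1431]
s 0.030885062072520317 off [ 0.0014 -0.0005  0.0012]
```

```bash
python3 -m creep '[[0,0,0,0,0,0,0],[0,0,0,0,0,0,0],[0,0,0,0,0,0,0],[0,0,0,0,0,0,0],[0,0,0,0,0,0,0],[0,0,0,0,0,0,0],[-0.01,0,0,0,0,0,0],[-0.02,0,0,0,0,0,0],[-0.03,0,0,0,0,0,0],[-0.03,0,0,0,0,0,0],[-0.03,0,0,0,0,0,0],[-0.03,0,0,0,0,0,0],[0,0,0,0,0,0,0],[0,0,0,0,0,0,0]]' 60
python3 - <<'E'
from h import *
print(cur(),read_state()['joint_pos']); grab('scene','s2'); grab('wrist','w4')
a=ld('s2')[0][:,:,::-1][150:340,150:350]; b=ld('w4')[0][:,:,::-1]
a=cv2.resize(a,(400,380)); b=cv2.resize(b,(400,300)); b=cv2.copyMakeBorder(b,0,80,0,0,0); cv2.imwrite('pics/c4.png',np.hstack([a,b]))
E
```

```text
clock: 8.25
tcp_pos: [0.5182, 0.1409, 0.3142]
ee_rot: [[0.769, -0.187, -0.612], [-0.146, -0.982, 0.116], [-0.623, -0.0, -0.783]]
contact_force: [0.4, -0.3, -1.2]
finger_gap: 0.502
[[ 0.7688 -0.1867 -0.6116  0.5182]
 [-0.1459 -0.9824  0.1164  0.1409]
 [-0.6226 -0.0002 -0.7825  0.3142]
 [ 0.      0.      0.      1.    ]] [ 10.4417   3.8281 101.3994 -34.6602  29.8266 134.5404]
```

View pics/c4.png

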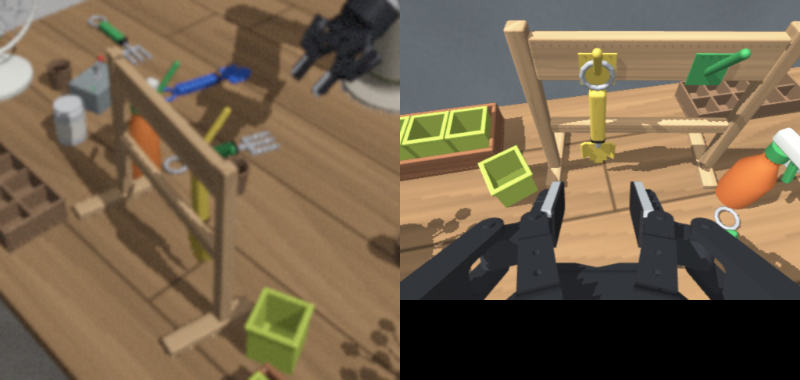

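The trowel hangs plumb on the yellow peg, close to the rail. Next is the fork.

Run:
```python
from h import *
T=plan(cur(),pose(-16,0,[.46,-.094,.19]),wmax=.1)
```

```text
10 x [0.0109, 0.0243, 0.0063, 0.0085, -0.0896, 0.004]
  mid [0.5055 0.0194 0.2511]
```

```bash
python3 -m creep '[[0.0109,0.0243,0.0063,0.0085,-0.0896,0.004,0],[0.0109,0.0243,0.0063,0.0085,-0.0896,0.004,0],[0.0109,0.0243,0.0063,0.0085,-0.0896,0.004,0],[0.0109,0.0243,0.0063,0.0085,-0.0896,0.004,0],[0.0109,0.0243,0.0063,0.0085,-0.0896,0.004,0],[0.0109,0.0243,0.0063,0.0085,-0.0896,0.004,0],[0.0109,0.0243,0.0063,0.0085,-0.0896,0.004,0],[0.0109,0.0243,0.0063,0.0085,-0.0896,0.004,0],[0.0109,0.0243,0.0063,0.0085,-0.0896,0.004,0],[0.0109,0.0243,0.0063,0.0085,-0.0896,0.004,0],[0,0,0,0,0,0,0],[0,0,0,0,0,0,0]]'
python3 - <<'E'
from h import *
print(read_state()['joint_pos'])
grab('wrist','w5'); save('w5','w5',s=1.4)
E
```

```text
clock: 9.55
tcp_pos: [0.4607, -0.0932, 0.1897]
ee_rot: [[0.003, -0.277, -0.961], [-0.0, -0.961, 0.277], [-1.0, -0.001, -0.003]]
contact_force: [0.5, 0.5, 0.2]
finger_gap: 0.498
[-25.9543  15.9703  90.6891   0.0759  73.1761  80.1119]
```

View pics/w5.png

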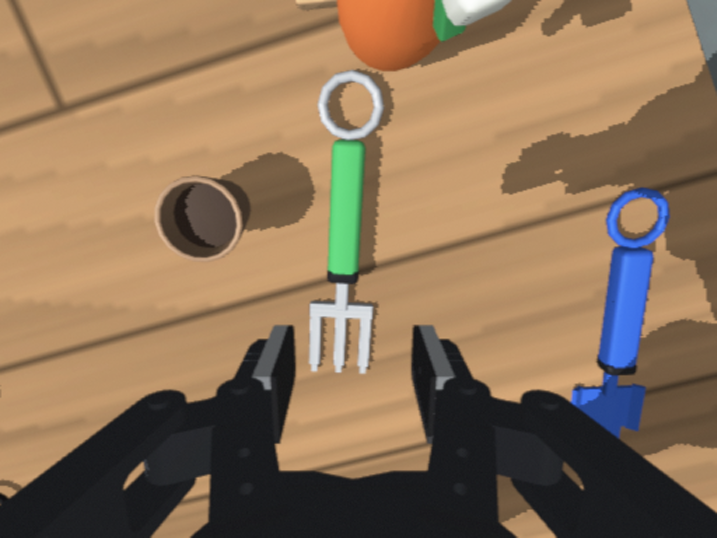

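Run:
```python
from h import *
f=lambda x,y,z:px('w5',(x+.5)/1.4-.5,(y+.5)/1.4-.5,z)
L=f(351,104,.0105);A=f(348,141,.021);B=f(343,272,.021);print(L,A,B,np.linalg.norm(A-B),f(390,67,None),f(370,20,None),f(480,8,None))
d=L-B;d[2]=0;h=np.degrees(np.arctan2(d[1],d[0]));d/=np.linalg.norm(d);O=L-.085*d;print(h,O)
C=cur()
T1=plan(C,pose(h,0,[O[0],O[1],.05])); plan(T1,pose(h,0,[O[0],O[1],.006]),vmax=.02)
```

```text
[ 0.553  -0.1191  0.0105] [ 0.5295 -0.1102  0.021 ] [ 0.4378 -0.0794  0.021 ] 0.09664698477977147 [ 0.5666 -0.1498  0.027 ] [ 0.5814 -0.1375  0.0986] [ 0.5561 -0.1609  0.1889]
-19.035738659079104 [ 0.4726 -0.0914  0.0105]
4 x [0.0351, -0.0012, -0.0027, 0.0131, -0.001, 0.0002]
  mid [ 0.4667 -0.0919  0.1201]
3 x [0.0147, 0.0, 0.0, 0.0, 0.0, 0.0]
  mid [ 0.4726 -0.0914  0.0353]
```

```bash
python3 -m creep '[[0.0351,-0.0012,-0.0027,0.013,-0.001,0,-0.2],[0.0351,-0.0012,-0.0027,0.013,-0.001,0,-0.2],[0.0351,-0.0012,-0.0027,0.013,-0.001,0,-0.2],[0.0351,-0.0012,-0.0027,0.013,0,0,-0.2],[0.015,0,0,0,0,0,-0.2],[0.015,0,0,0,0,0,-0.2],[0.013,0,0,0,0,0,-0.2],[0,0,0,0,0,0,-0.2],[0,0,0,0,0,0,1],[0,0,0,0,0,0,1],[0,0,0,0,0,0,1],[0,0,0,0,0,0,1],[0,0,0,0,0,0,1],[0,0,0,0,0,0,1],[0,0,0,0,0,0,1],[-0.006,0,0,0,0,0,1],[0,0,0,0,0,0,1]]' 60
python3 - <<'E'
from h import *
print(cur())
E
```

```text
clock: 11.3
tcp_pos: [0.473, -0.0915, 0.0143]
ee_rot: [[0.003, -0.325, -0.946], [-0.001, -0.946, 0.325], [-1.0, -0.0, -0.003]]
contact_force: [0.3, 0.1, -1.3]
finger_gap: 0.266
[[ 0.0025 -0.3252 -0.9457  0.473 ]
 [-0.0007 -0.9457  0.3252 -0.0915]
 [-1.     -0.0001 -0.0026  0.0143]
 [ 0.      0.      0.      1.    ]]
```

```bash
python3 -m creep '[[-0.01,0,0.01,0,0,0,1],[-0.02,0,0.02,0,0,0,1],[-0.04,0,0.02,0,0,0,1],[-0.04,0,0,0,0,0,1],[-0.04,0,0,0,0,0,1],[0,0,0,0,0,0,1],[0,0,0,0,0,0,1]]' 60
python3 - <<'E'
from h import *
C=cur(); grab('wrist','w6')
hy=-10.8; P=np.array([.6266,-.0235,.325]); ax=-.643*RX(hy)+[0,0,.766]
T=tcp_for(P+.04*ax,hy,40,np.array([-.0025,.0014,-.0867])); print(C[:3,3],T[:3,3]); plan(C,T)
E
```

```text
clock: 12.0
tcp_pos: [0.4245, -0.0749, 0.1636]
ee_rot: [[0.002, -0.325, -0.946], [-0.0, -0.946, 0.325], [-1.0, -0.0, -0.002]]
contact_force: [-0.0, 0.4, -1.6]
finger_gap: 0.263
[ 0.4245 -0.0749  0.1636] [ 0.5379 -0.0052  0.298 ]
6 x [-0.0173, -0.0167, -0.0213, -0.0228, 0.1158, -0.0083]
  mid [ 0.4939 -0.045   0.2228]
```

```bash
python3 -m creep '[[-0.0173,-0.0167,-0.0213,-0.0228,0.1158,-0.0083,1],[-0.0173,-0.0167,-0.0213,-0.0228,0.1158,-0.0083,1],[-0.0173,-0.0167,-0.0213,-0.0228,0.1158,-0.0083,1],[-0.0173,-0.0167,-0.0213,-0.0228,0.1158,-0.0083,1],[-0.0173,-0.0167,-0.0213,-0.0228,0.1158,-0.0083,1],[-0.0173,-0.0167,-0.0213,-0.0228,0.1158,-0.0083,1],[0,0,0,0,0,0,1],[0,0,0,0,0,0,1]]' 60
python3 - <<'E'
from h import *
print(cur(),read_state()['joint_pos'])
grab('wrist','w7'); save('w7','w7',(130,390,0,190),2.7)
E
```

```text
clock: 12.85
tcp_pos: [0.538, -0.0052, 0.2954]
ee_rot: [[0.626, -0.187, -0.757], [-0.119, -0.982, 0.145], [-0.77, -0.0, -0.638]]
contact_force: [0.2, -0.5, -1.4]
finger_gap: 0.261
[[ 0.6264 -0.1874 -0.7566  0.538 ]
 [-0.1192 -0.9823  0.1447 -0.0052]
 [-0.7704 -0.0005 -0.6376  0.2954]
 [ 0.      0.      0.      1.    ]] [-14.2563   3.8795  97.8603   3.5508  38.7514  84.5857]
```

View pics/w7.png

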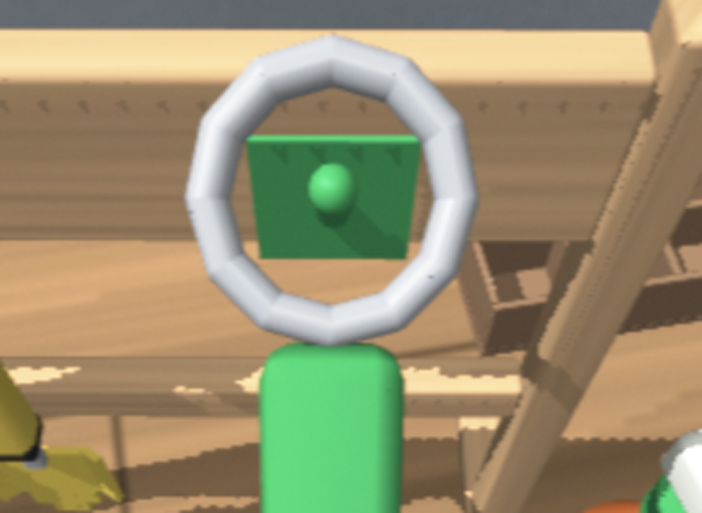

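The peg tip is at (331,187) and the loop centre at about (332,192), so they are nearly in line.

Run:
```python
from h import *
C=cur();q=lambda P:(np.linalg.inv(C)@np.append(P,1))[:3]
g=lambda x,y:((x+.5)/2.7+130-.5,(y+.5)/2.7-.5)
t=px('w7',*g(331,185)); print('tip',t,q(t))
for x,y in((209,192),(456,192),(332,64),(332,322)): print(q(px('w7',*g(x,y))))
```

```text
tip [ 0.6238 -0.0224  0.3287] [ 0.0299  0.0004 -0.0884]
[-0.0061 -0.0187 -0.0844]
[-0.006   0.0199 -0.0845]
[-0.0061  0.0005 -0.1023]
[-0.0057  0.0006 -0.0646]
```

```bash
python3 -m creep '[[0,0,-0.0045,0,0,0,1],[0.018,0,0,0,0,0,1],[0.018,0,0,0,0,0,1],[0.018,0,0,0,0,0,1],[0.018,0,0,0,0,0,1],[0,0,0,0,0,0,1],[0.0065,0,0,0,0.04,0,1],[0.0065,0,0,0,0.04,0,1],[0.0065,0,0,0,0.04,0,1],[0.0065,0,0,0,0.04,0,1],[0.0065,0,0,0,0.04,0,1],[0,0,0,0,0,0,1],[0,0,0,0,0,0,1]]' 60
python3 - <<'E'
from h import *
C=cur(); lg=np.array([-.0025,.0006,-.0838]); L=C[:3,:3]@lg+C[:3,3]; print('loop',L,read_state()['joint_pos'],read_state()['contact_force'])
h=-10.8; ax=-.643*RX(h)+[0,0,.766]
root=np.array([.6266,-.0235,.325])-.078*ax; print('s',(L-root)@ax,'off',(L-root)-ax*((L-root)@ax))
E
```

```text
clock: 14.2
tcp_pos: [0.6103, -0.0195, 0.225]
ee_rot: [[0.763, -0.187, -0.618], [-0.144, -0.982, 0.119], [-0.629, -0.001, -0.777]]
contact_force: [-3.2, 0.5, -3.7]
finger_gap: 0.261
loop [ 0.6601 -0.0296  0.2917] [-14.0329  15.2445 103.9862  14.7892  10.1568  73.4357] [-3.1679  0.4887 -3.7175]
s 0.03063187648964167 off [ 0.0036 -0.0004  0.003 ]
```

```bash
python3 -m creep '[[0,0,0,0,0,0,0],[0,0,0,0,0,0,0],[0,0,0,0,0,0,0],[0,0,0,0,0,0,0],[0,0,0,0,0,0,0],[0,0,0,0,0,0,0],[-0.01,0,0,0,0,0,0],[-0.02,0,0,0,0,0,0],[-0.03,0,0,0,0,0,0],[-0.03,0,0,0,0,0,0],[-0.03,0,0,0,0,0,0],[-0.03,0,0,0,0,0,0],[0,0,0,0,0,0,0],[0,0,0,0,0,0,0]]' 60
python3 - <<'E'
from h import *
print(cur(),read_state()['joint_pos']); grab('wrist','w8'); grab('top','t8')
b=ld('w8')[0][:,:,::-1]; a=ld('t8')[0][:,:,::-1][100:240,270:410]
cv2.imwrite('pics/c8.png',np.hstack([cv2.resize(a,(400,400),interpolation=cv2.INTER_CUBIC),cv2.copyMakeBorder(cv2.resize(b,(400,300)),0,100,0,0,0)]))
E
```

```text
clock: 15.6
tcp_pos: [0.4957, 0.0023, 0.3201]
ee_rot: [[0.766, -0.187, -0.616], [-0.145, -0.982, 0.118], [-0.627, -0.001, -0.779]]
contact_force: [-0.4, -1.2, -0.6]
finger_gap: 0.498
[[ 0.7656 -0.1868 -0.6155  0.4957]
 [-0.145  -0.9824  0.1178  0.0023]
 [-0.6267 -0.0009 -0.7793  0.3201]
 [ 0.      0.      0.      1.    ]] [-15.3913  -4.0975 108.0135   8.5509  25.2305  79.3925]
```

View pics/c8.png

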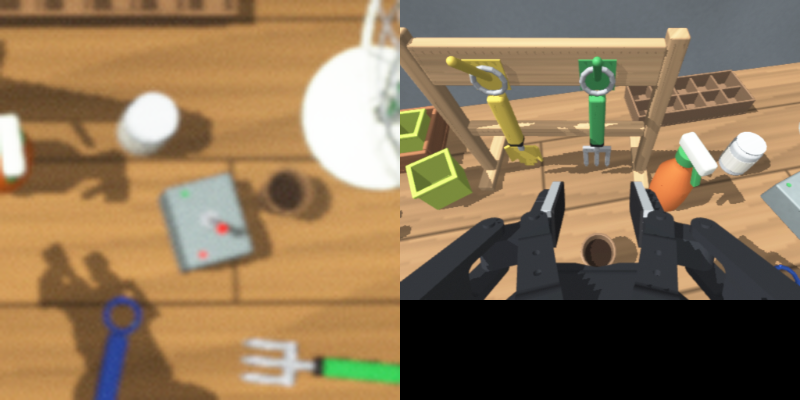

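Both tools hang on their pegs. Next is the switch.

Run:
```python
from h import *
plan(cur(),pose(15,0,[.46,-.422,.17]),wmax=.09)
```

```text
12 x [0.0106, 0.0347, 0.0099, -0.035, -0.073, -0.0166]
  mid [ 0.4725 -0.2073  0.2384]
```

```bash
python3 -m creep '[[0.0106,0.0347,0.0099,-0.035,-0.073,-0.0166,1],[0.0106,0.0347,0.0099,-0.035,-0.073,-0.0166,1],[0.0106,0.0347,0.0099,-0.035,-0.073,-0.0166,1],[0.0106,0.0347,0.0099,-0.035,-0.073,-0.0166,1],[0.0106,0.0347,0.0099,-0.035,-0.073,-0.0166,1],[0.0106,0.0347,0.0099,-0.035,-0.073,-0.0166,1],[0.0106,0.0347,0.0099,-0.035,-0.073,-0.0166,1],[0.0106,0.0347,0.0099,-0.035,-0.073,-0.0166,1],[0.0106,0.0347,0.0099,-0.035,-0.073,-0.0166,1],[0.0106,0.0347,0.0099,-0.035,-0.073,-0.0166,1],[0.0106,0.0347,0.0099,-0.035,-0.073,-0.0166,1],[0.0106,0.0347,0.0099,-0.035,-0.073,-0.0166,1],[0,0,0,0,0,0,1],[0,0,0,0,0,0,1]]'
python3 - <<'E'
from h import *
print(read_state()['joint_pos'])
grab('wrist','w9'); save('w9','w9',s=1.4)
E
```

```text
clock: 17.1
tcp_pos: [0.4584, -0.4152, 0.1714]
ee_rot: [[0.012, 0.249, -0.969], [0.002, -0.969, -0.249], [-1.0, 0.001, -0.012]]
contact_force: [-0.3, 0.1, 0.4]
finger_gap: -0.001
[-53.3721  31.06    68.7665   0.6069  79.8398  22.1308]
```

View pics/w9.png

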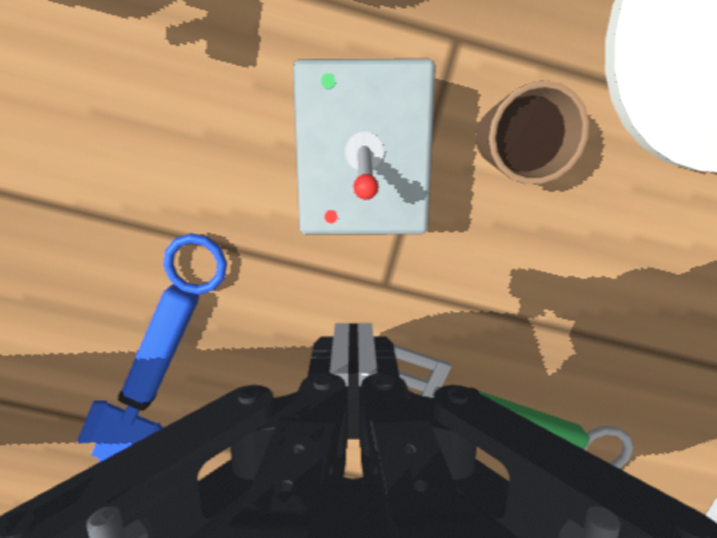

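Run:
```python
from h import *
C=cur();q=lambda P:(np.linalg.inv(C)@np.append(P,1))[:3]
f=lambda x,y,z=None:px('w9',(x+.5)/1.4-.5,(y+.5)/1.4-.5,z)
for n,x,y,z in(('ball',366,186,.099),('ball',366,186,None),('red',331,216,None),('green',328,81,None),('pivot',364,148,.058)): P=f(x,y,z); print(n,P,q(P))
```

```text
ball [ 0.5089 -0.4096  0.099 ] [ 0.074   0.0075 -0.0492]
ball [ 0.5092 -0.4094  0.1028] [ 0.0703  0.0074 -0.0496]
red [ 0.4828 -0.3959  0.0595] [ 0.1132 -0.0123 -0.0269]
green [ 0.5556 -0.3766  0.0601] [ 0.1136 -0.0128 -0.1022]
pivot [ 0.526  -0.4051  0.058 ] [ 0.1152  0.0074 -0.0664]
```

```bash
python3 -m creep '[[0.03,0.0075,0,0,0,0,1],[0.03,0,0,0,0,0,1],[0.021,0,0,0,0,0,1],[0,0,0,0,0,0,1],[0,0,-0.01,0,0,0,1],[0,0,-0.01,0,0,0,1],[0,0,-0.01,0,0,0,1],[0,0,-0.009,0,0,0,1],[0,0,-0.009,0,0,0,1],[0,0,-0.008,0,0,0,1],[0,0,0,0,0,0,1],[0,0,0,0,0,0,1],[0,0,0.02,0,0,0,1],[0,0,0.03,0,0,0,1],[-0.03,0,0.005,0,0,0,1],[-0.05,0,0,0,0,0,1],[-0.03,0,0,0,0,0,1],[0,0,0,0,0,0,1],[0,0,0,0,0,0,1]]'
python3 - <<'E'
from h import *
grab('wrist','w10');grab('scene','s10')
a=ld('s10')[0][:,:,::-1][150:340,150:350]; b=ld('w10')[0][:,:,::-1]
cv2.imwrite('pics/c10.png',np.hstack([cv2.resize(a,(400,380)),cv2.copyMakeBorder(cv2.resize(b,(400,300)),0,80,0,0,0)]))
E
```

```text
clock: 19.05
tcp_pos: [0.4605, -0.422, 0.2027]
ee_rot: [[0.014, 0.249, -0.968], [-0.002, -0.969, -0.249], [-1.0, 0.005, -0.013]]
contact_force: [-0.4, 0.4, -0.3]
finger_gap: 0.005
```

View pics/c10.png

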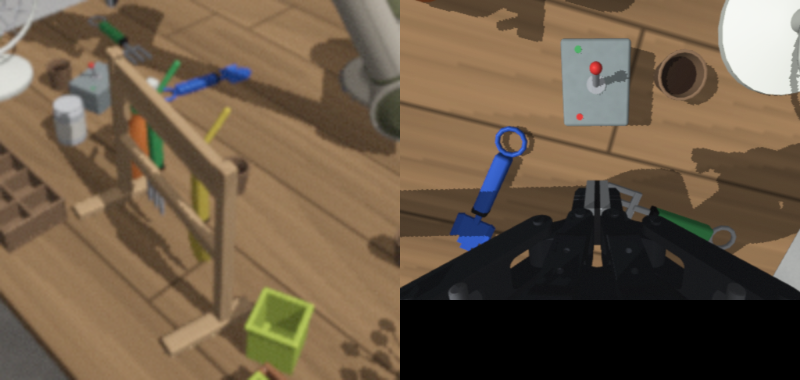

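The bat now leans to the green dot, and both tools still hang. I'll run a quick numeric check that the bystanders did not move, then hand in.

Run:
```python
from h import *
grab('top','t11'); a=ld('top0')[0]; b=ld('t11')[0]
for n,u,v in(('pot1',129,209),('pot2',225,182),('pot3',369,166),('bottle',270,152),('lime',141,126),('tin',322,139)):
    t=a[v-16:v+16,u-16:u+16]; w=b[v-24:v+24,u-24:u+24]; m=cv2.matchTemplate(w,t,cv2.TM_CCOEFF_NORMED); _,s,_,l=cv2.minMaxLoc(m); print(n,round(s,2),l[0]-8,l[1]-8)
manip.finish_job()
```

```text
pot1 1.0 0 0
pot2 0.92 0 0
pot3 0.55 -3 -8
bottle 0.99 0 0
lime 1.0 0 0
tin 1.0 0 0
the job is handed in; nothing more can be done
```

I hung the yellow trowel on the yellow peg and the nearer green-handled fork on the green peg, then flipped the toggle to on. The job was handed in at about 19 s of the 72 s allowed.

**Tools and switch:** In the last pictures both tools hang on their pegs. The toggle bat leans to the green dot, and the gripper is clear of everything.

**Bystanders:** Comparing the top camera's first and last pictures showed no shift for pots 1 and 2, the bottle, the lime pot and the tin. The comparison failed for pot 3: the match was poor (0.55), with a nominal shift of (-3, -8) pixels. The arm or its shadow probably caused this. The wrist pictures from before and after the push both show pot 3 standing beside the switch box, apparently in the same place, but I did not measure it again before handing in.

**Close call:** While I placed the fork, joint 5 came within 0.2 degrees of its lower limit but did not pass it.

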